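Slide the last battery cell onto the pile and square it up

ROBOT

A 6-joint arm with a two-finger parallel gripper is mounted at the origin on a cart in front of the work surface, level with it; the furniture and walls round the work are solid. World frame = base frame: x ahead of the robot, y to its left, z up, the work surface at z = 0. Lengths are in m, angles in rad, forces in N, time in s.
With the tool pointing down it reaches from about 0.35 to 0.85 m from the base axis. Payload 8.1 kg.
Tool frame: the origin (TCP) lies at the very end of the fingers, on their centre line; the grasp point (between the pads) lies 19 mm behind it; z points along the fingers, y is the line along which they close (so a half turn about z gives the same grasp; the last joint's range is limited). The gripper opens to 85 mm and grips with 20 to 120 N. Pads are 22 mm wide; open, the fingers measure 114 mm over their backs; the gripper's body (76 mm by 85 mm) begins 54 mm behind the grasp point. The pads swing forward as they close: fully open they stand 13 mm farther back than shut.
Start: joints at [1.127, 0.13, 1.488, -0, 1.523, -0.085], TCP at [0.211, 0.562, 0.231] pointing down, gripper open.
Joint ranges: [-2.96, 2.96], [-0.89, 2.26], [0.02, 2.5], [-1.34, 4.48], [0, 2.73], [-2.66, 2.66]. Speed limits (rad/s): [2.39, 2.39, 2.79, 3.14, 3.14, 3.14].

INTERFACE

Orientations are given as a unit quaternion [x, y, z, w].
In Python, from workcell import env gives the robot as it stands.
- The arm moves only by the shell command python3 -m creep 'ROWS' [FORCE]. ROWS is a JSON object of lists of equal length, an entry for each row: "turn": the turn, a rotation vector about the tool's x, y, z in rad, a list of three; "delta_pos": the shift along the tool's x, y, z in mm, a list of three; "hand": the closure, from 0 (fully open) to 1 (shut). A call has 1 to 20 rows; each row shifts and turns the commanded pose from where the row before left it, along the tool's axes as they then stand; what a row does not reach is not made up. A row lasts 1/12 s, in which the tool goes at most 41.7 mm and 7.16 degrees, less where a joint would pass 70% of its speed; a pose out of reach is approached as far as the arm can. A call is refused whole if a number of a shift passes 41.7 or a number of a turn 0.125, either way. A call with a gripper value outside its range is refused whole. The fingers move at their own pace and stop on an object; FORCE is the grip in N (left out, the last holds). Time passes only in rows, so rows that do not move let the fingers close. It gives the time, the measured TCP pose, the force, the opening and the grip force at its end, in the units of the state.
- env.state(): the state, without advancing time (a new reading comes with each control period).
- env.capture(name): name is "scene" or "top" or "wrist"; returns a dict with "pixels" (480x640x3 uint8, red, green, blue), "vfov" (degrees; the focal length in pixels is half the picture's height over the tangent of half this angle, whatever the lens; pixels are square), "cx", "cy" (the principal point, pixels), "extrinsics" (4x4, takes a point from camera to world coordinates). Camera axes: x right, y up, looking along -z (the intrinsics and any distortion apply to the point x, -y, -z); pixel columns grow to the right and rows downward; lengths in m; the calibration is good to about 2 mm. The wrist camera is an equidistant fisheye: a pixel r from the principal point sees the ray r / f radians off the axis. A picture is of the moment at which its call begins. There is no depth.
- env.job_done(): hands the job in; it is judged then, once.
The state is a dict: "time": time; "joints": joint angles; "qd": joint speeds; "joint_efforts": joint torques, N m; "ee_pos": TCP position; "eef_rot": TCP orientation; "force": force on the tool from outside, world axes, zero at the start; "moment": the same for the moment, N m; "opening": opening from 0.0 (shut) to 1.0 (fully open); "gripper_force": force on a finger pad.
Only numpy, scipy, OpenCV 4.12 (cv2) and the standard library are available. Lean on these libraries where they do the work, as an engineer would, in place of code of your own. Each camera call takes 0.05 s, during which the arm holds its last target. There are 200 camera calls.

TASK

Finish the pile of battery cells in the stacking fixture: slide the loose cell off the loading ledge onto the two cells already there, without lifting it, and push it home into the corner. All three cells must end up in one square pile, lying flat and flush against both the end stop and the side fence. Leave the other things on the bench where they are.

Things in the scene. Friction and masses are not known exactly. Their poses are not given: they have to be found in the camera images.
- fixture: Fixed aluminium stacking fixture: 10 mm base plate and two blue fences, 14 mm thick, 83 mm high, that meet at a corner. Origin: the fences' inner corner, at bench height; +x away from the robot, +y left, z up. Inner face of the end stop: x = 0; of the side fence: y = 0 (it runs from x = -238 to +12 mm). The pile lies in this corner on the base plate. Right side and robot's side are open.
- fixture_ledge (a point): Centre of the top of the fixture's level loading ledge, beside the pile on the robot's side: 124 mm along fixture x, 172 mm along y, its left edge at the side fence. Its top is 63.5 mm above the bench, 1.5 mm above the top of the two-cell pile. Axes as the fixture's.
- cell_loose: The loose cell: blue flat battery cell, body 148 x 88 x 26 mm, 0.7 kg, black lid and two terminals on one long narrow face (107 mm deep with these). Lies on its broad side on the ledge, terminals towards the robot, slightly askew. Origin: centre of its face away from the terminals. Axes as cell_loose_mid.
- cell_loose_mid (a point): Centre of the loose cell's 148 x 88 x 26 mm blue body (13 mm above the ledge at the start; the terminals reach 63 mm from it along z). Own axes: x along the 148 mm, y along the thickness (up), z along the 88 mm towards the terminals.
- cell_top_mid (a point): Centre of the blue body of the upper cell of the two-cell pile, same make as the loose one, lying the same way (terminals along fixture -x), against both fences at the start. Own axes: x along the 148 mm, y along the thickness (up), z along the 88 mm towards the terminals.
- cell_low_mid (a point): Centre of the blue body of the lower cell of the pile, alike, lying on the base plate under the upper one. Own axes: x along the 148 mm, y along the thickness (up), z along the 88 mm towards the terminals.
- ipa: White plastic bottle with a red nozzle, 52 mm across and 140 mm tall, a bystander. Origin: centre of its underside.
- driver: Red-handled screwdriver lying flat, 218 mm long, 30 mm thick, a bystander. Origin: under its middle.
- tape: Roll of yellow tape lying flat, 66 mm across, 19 mm high, a bystander in front of the fixture. Origin: centre of its underside.

How it is judged:
By the outcome, as a careful person would: the job done as asked, in the order asked, and still so for the second after the job is handed in, with the robot touching nothing.
It also fails if it takes over 58 s, if anything falls off the work surface, if the arm or the gripper's body presses on something with over 40 N, if the wrist force passes 120 N, or if a joint passes its speed limit or range.

## Working session

There is one attempt and no reset: what is moved stays moved. The work goes in short steps, Python scripts to look and compute and a shell command to move; the robot and the scene stay as the last step left them, time stands still between calls to the robot, and variables do not carry over. Pictures are saved under pics/ and viewed, at most 10 in all, crops included, and the job is handed in when it is done.

```bash
mkdir -p pics; cat > h.py <<'E'
import numpy as np,cv2,json
from workcell import env
from scipy.spatial.transform import Rotation as R
def cap(n,f):
    c=env.capture(n); cv2.imwrite('pics/'+f,c['pixels'][:,:,::-1]); np.savez('pics/'+f+'.npz',**c); return c
def ray(c,u,v):
    f=240/np.tan(np.radians(float(c['vfov']))/2); E=np.array(c['extrinsics'])
    d=np.array([(u-c['cx'])/f,-(v-c['cy'])/f,-1]); return E[:3,3],E[:3,:3]@d
def onz(c,u,v,z):
    o,d=ray(c,u,v); return o+d*(z-o[2])/d[2]
def proj(c,p):
    f=240/np.tan(np.radians(float(c['vfov']))/2); E=np.array(c['extrinsics']); q=E[:3,:3].T@(np.array(p)-E[:3,3])
    return c['cx']+f*q[0]/-q[2], c['cy']-f*q[1]/-q[2]
E
python3 - <<'E'
from h import *
for n in('top','scene'):
    c=cap(n,n+'1.png'); print(n,c['vfov'],c['cx'],c['cy'],np.round(c['extrinsics'],3).tolist(),[k for k in c])
print(env.state())
E
```

```text
top 42.80881721676618 324.6911300086112 240.9059411572926 [[-0.002, 0.992, -0.123, 0.391], [-1.0, -0.001, 0.011, -0.168], [0.011, 0.123, 0.992, 1.175], [0.0, 0.0, 0.0, 1.0]] ['pixels', 'vfov', 'cx', 'cy', 'extrinsics']
scene 50.389302031199115 320.4403628865683 232.06970657564378 [[0.885, 0.285, -0.369, 0.155], [-0.466, 0.536, -0.703, -0.899], [-0.002, 0.794, 0.607, 0.666], [0.0, 0.0, 0.0, 1.0]] ['pixels', 'vfov', 'cx', 'cy', 'extrinsics']
{'time': 0.1, 'joints': array([ 1.12657556e+00,  1.31080335e-01,  1.48916906e+00, -1.46592711e-05,
        1.52303237e+00, -8.53997375e-02]), 'qd': array([ 0.00114205, -0.00203762, -0.00341911, -0.00039806, -0.00236179,
       -0.0007644 ]), 'joint_efforts': array([ 1.61295517e-03, -5.70955324e+01, -5.01939046e+01, -1.23569116e-04,
        8.20453773e-03,  8.35004948e-05]), 'ee_pos': array([0.21046867, 0.56133564, 0.23035324]), 'eef_rot': array([ 1.78449166e-01,  9.83948770e-01, -8.17035027e-04, -2.13977224e-04]), 'force': array([ 0.08288832,  0.3555137 , -0.26881121]), 'moment': array([0.00848684, 0.02095147, 0.01185272]), 'gripper_force': 0.0, 'opening': 0.9961792540941631}
```

View pics/top1.png

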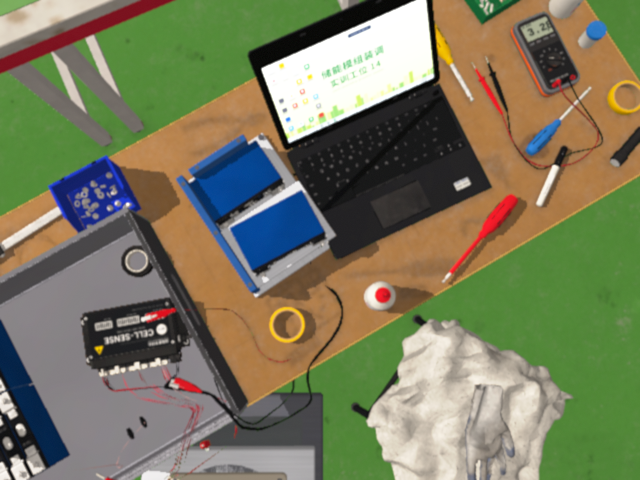

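View pics/scene1.png

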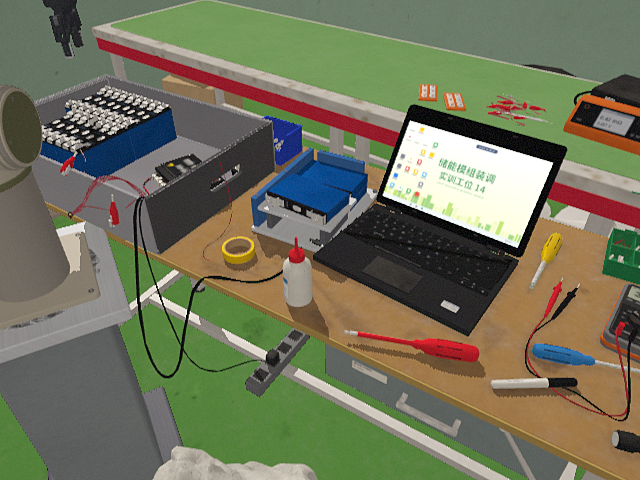

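The loose cell lies at about (283,228) in the top view, with the pile at (235,182). The side fence is on its left, the end stop is up and to the left, and the laptop edge runs close along the right side. The scene view shows the same, with tape and bottle in front.

```bash
python3 - <<'E'
from h import *
for n,(x,y,w,h) in (('top1',(170,120,180,180)),('scene1',(240,140,150,110))):
    i=cv2.imread(f'pics/{n}.png')[y:y+h,x:x+w]; k=600/h if n=='top1' else 5
    k=min(k,600/h,800/w); cv2.imwrite(f'pics/{n}c.png',cv2.resize(i,None,fx=k,fy=k,interpolation=cv2.INTER_CUBIC)); print(k)
E
```

```text
3.3333333333333335
5
```

View pics/top1c.png

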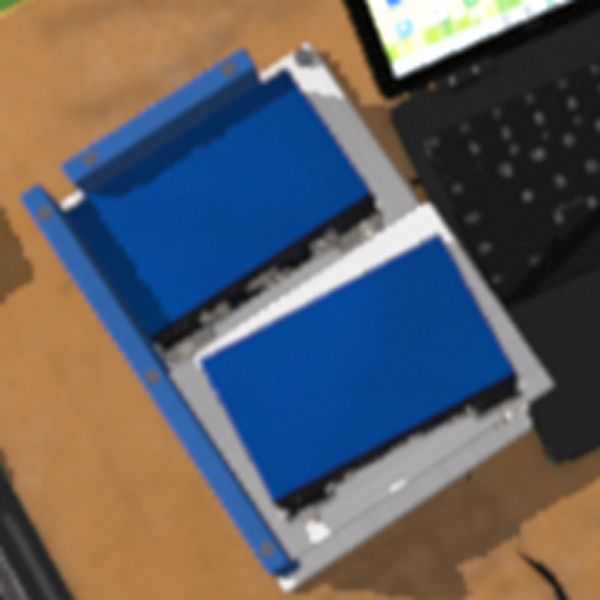

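View pics/scene1c.png

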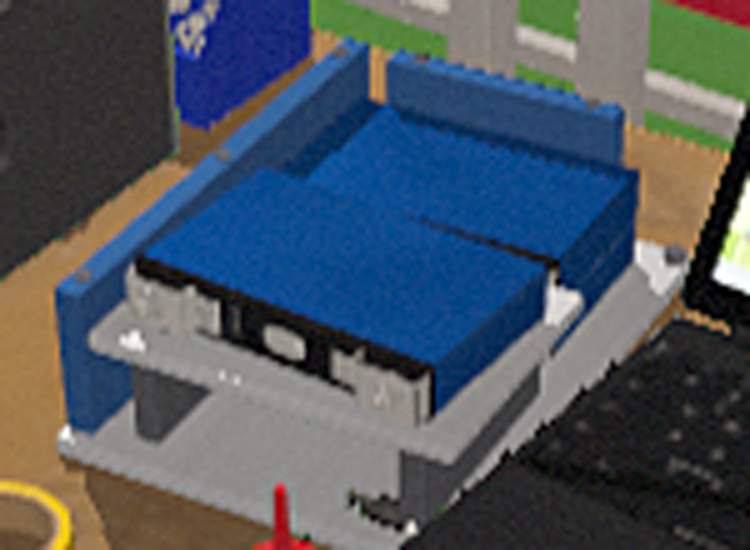

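The crops give clear corners: the loose cell's top is at crop px (203,362), (437,236), (513,378) and (280,500). The end stop's top inner edge runs (78,192) to (258,80). The side fence's top inner edge ends near (297,565). The two terminals are near the ends of the lid face.

```bash
cat >> h.py <<'E'
def cell(c,lo=(195,195),hi=(345,285),z=.0895):
    pass
E
python3 - <<'E'
from h import *
c=dict(np.load('pics/top1.png.npz')); s=dict(np.load('pics/scene1.png.npz'))
g=lambda x,y,z:onz(c,170+x/3.3333-.35,120+y/3.3333-.35,z)
e0,e1=g(78,192,.083),g(258,80,.083)
f0,f1=g(45,187,.083),g(297,563,.083)
print('endstop',e0,e1,'fence',f0,f1, np.linalg.norm(f1-f0))
print('yaws',np.degrees(np.arctan2(*( (f0-f1)[[1,0]]))),np.degrees(np.arctan2(*((e0-e1)[[1,0]])))-90)
yf=np.arctan2(*((f0-f1)[[1,0]])); ye=np.arctan2(*((e0-e1)[[1,0]]))-np.pi/2
y=(.6*yf+.4*ye); X=np.array([np.cos(y),np.sin(y),0]);Y=np.array([-np.sin(y),np.cos(y),0])
em=(e0+e1)/2; fm=(f0+f1)/2
O=X*(em@X)+Y*(fm@Y); print('yaw',np.degrees(y),'O',O)
T=lambda p:np.round([1000*(p-O)@X,1000*(p-O)@Y,1000*p[2]],1)
for n,p in dict(cellFL=(203,362),cellFR=(437,236),cellNR=(513,378),cellNL=(280,500)).items(): print(n,T(g(*p,.0895)))
for n,p in dict(pileNR=(370,197),pileNL=(155,338)).items(): print(n,T(g(*p,.062)))
for n,p in dict(ledFR=(428,205),ledNR=(553,385),ledNL=(287,590)).items(): print(n,T(g(*p,.0635)))
for n,p in dict(lapBL=(395,108),lapNL=(545,455)).items(): print(n,T(g(*p,.02)))
print('screenbase',T(g(390,95,.03)),'screentop L',[T(onz(c,250,50,z)) for z in(.15,.2,.25)])
for n,p in dict(ipa=(380,295),tape=(287,325)).items(): print(n,T(onz(c,*p,.1 if n=='ipa' else .01)))
# scene checks: project fixture points
print([np.round((np.array(proj(s,O+X*a+Y*b+[0,0,z]))-[240,140])*5) for a,b,z in((0,0,.083),(-.238,0,.083),(-.09,-.148,.062))])
st=env.state(); print(T(st['ee_pos']),R.from_quat(st['eef_rot']).as_matrix().round(3).tolist())
np.savez('fix.npz',O=O,y=y)
E
```

```text
endstop [0.64345943 0.05854052 0.083     ] [ 0.70630247 -0.03860643  0.083     ] fence [0.64623671 0.07655753 0.083     ] [ 0.44141943 -0.06293799  0.083     ] 0.24780863896140576
yaws 34.2577191348156 32.89827716105425
yaw 33.71394234531106 O [0.63596428 0.06828938 0.        ]
cellFL [-117.   -18.4   89.5]
cellFR [-129.3 -160.9   89.5]
cellNR [-216.6 -151.9   89.5]
cellNL [-202.2  -12.3   89.5]
pileNR [ -85.  -144.6   62. ]
pileNL [-85.6  -2.6  62. ]
ledFR [-107.  -168.8   63.5]
ledNR [-229.3 -170.2   63.5]
ledNL [-242.1   12.4   63.5]
lapBL [ -39.6 -188.8   20. ]
lapNL [-255.9 -148.3   20. ]
screenbase [ -34.2 -189.6   30. ] screentop L [array([ 117.4, -219.9,  150. ]), array([  95.4, -212.2,  200. ]), array([  73.3, -204.4,  250. ])]
ipa [-363.8 -172.3  100. ]
tape [-315.    -3.9   10. ]
[array([351.,  56.]), array([ 67., 302.]), array([548., 265.])]
[-80.3 646.3 230.4] [[-0.936, 0.351, -0.001], [0.351, 0.936, -0.002], [0.0, -0.002, -1.0]]
```

```bash
cat > st.py <<'E'
from h import *
F=np.load('fix.npz');O=F['O'];y=float(F['y']);X=np.array([np.cos(y),np.sin(y),0]);Y=np.array([-np.sin(y),np.cos(y),0])
T=lambda p:np.round([1000*(p-O)@X,1000*(p-O)@Y,1000*p[2]],1)
if __name__=='__main__':
    s=env.state();m=R.from_quat(s['eef_rot']).as_matrix()
    print('t',round(s['time'],2),'fix',T(s['ee_pos']),'xyaw-fix deg',round(np.degrees(np.arctan2(m[1,0],m[0,0])-y),2),'zaxis',m[:,2].round(3),'F(fix)',np.round([s['force']@X,s['force']@Y,s['force'][2]],1),'open',round(s['opening'],2),'j',s['joints'].round(2))
E
python3 -m creep '{"turn":[[0,0,0.122],[0,0,0.122],[0,0,0.122],[0,0,0.122],[0,0,0.122],[0,0,0.122],[0,0,0.122],[0,0,0.122],[0,0,0.122],[0,0,0.122],[0,0,0.122],[0,0,0.122],[0,0,0.122],[0,0,0.122],[0,0,0.122],[0,0,0.122],[0,0,0.122],[0,0,0.122],[0,0,0]],"delta_pos":[[0,0,0],[0,0,0],[0,0,0],[0,0,0],[0,0,0],[0,0,0],[0,0,0],[0,0,0],[0,0,0],[0,0,0],[0,0,0],[0,0,0],[0,0,0],[0,0,0],[0,0,0],[0,0,0],[0,0,0],[0,0,0],[0,0,0]],"hand":[1,1,1,1,1,1,1,1,1,1,1,1,1,1,1,1,1,1,1]}' 20; python3 st.py
```

```text
time: 1.68
ee_pos: [0.2105, 0.5615, 0.2307]
eef_rot: [0.958, 0.286, -0.0, 0.0]
force: [0.4, 0.4, -0.6]
opening: -0.001
gripper_force: 0.0
t 1.68 fix [-80.1 646.4 230.7] xyaw-fix deg -0.44 zaxis [-0.    -0.001 -1.   ] F(fix) [ 0.5  0.1 -0.6] open -0.0 j [1.13 0.13 1.49 0.   1.52 2.12]
```

```bash
python3 -m creep '{"turn":[[0,0,0],[0,0,0],[0,0,0],[0,0,0],[0,0,0],[0,0,0],[0,0,0],[0,0,0],[0,0,0],[0,0,0],[0,0,0],[0,0,0],[0,0,0],[0,0,0],[0,0,0],[0,0,0],[0,0,0],[0,0,0],[0,0,0],[0,0,0]],"delta_pos":[[-5,40,0],[-5,40,0],[-5,40,0],[-5,40,0],[-5,40,0],[-5,40,0],[-5,40,0],[-5,40,0],[-5,40,0],[-5,40,0],[-5,40,0],[-5,40,0],[-5,40,0],[-5,40,0],[-5,40,0],[-5,40,0],[-5,40,0],[-5,40,0],[-5,40,0],[0,0,0]],"hand":[1,1,1,1,1,1,1,1,1,1,1,1,1,1,1,1,1,1,1,1]}'; python3 st.py
```

```text
time: 3.35
ee_pos: [0.5535, -0.1298, 0.2297]
eef_rot: [0.957, 0.289, -0.001, 0.001]
force: [0.2, 0.5, -0.2]
opening: 0.004
gripper_force: 0.0
t 3.35 fix [-178.5 -119.   229.7] xyaw-fix deg -0.09 zaxis [-0.001 -0.002 -1.   ] F(fix) [ 0.4  0.3 -0.2] open 0.0 j [-0.32  0.05  1.58 -0.    1.52  0.67]
```

```bash
python3 -m creep '{"turn":[[0,0,0],[0,0,0],[0,0,0],[0,0,0],[0,0,0],[0,0,0],[0,0,0],[0,0,0]],"delta_pos":[[2,36,0],[2,36,0],[0,0,0],[0,0,39],[0,0,39],[0,0,39],[0,0,38],[0,0,0]],"hand":[1,1,1,1,1,1,1,1]}'; python3 st.py; python3 -c "
from h import *
cap('scene','scene2.png'); i=cv2.imread('pics/scene2.png')[100:300,200:440]; cv2.imwrite('pics/scene2c.png',cv2.resize(i,None,fx=3,fy=3))"
```

```text
time: 4.02
ee_pos: [0.5891, -0.1787, 0.0664]
eef_rot: [0.957, 0.291, -0.006, -0.005]
force: [-1.9, 0.2, -2.7]
opening: 0.001
gripper_force: 0.0
t 4.02 fix [-176.1 -179.5   66.4] xyaw-fix deg 0.12 zaxis [-0.014  0.006 -1.   ] F(fix) [-1.4  1.2 -2.7] open 0.0 j [-0.38  0.32  1.58  0.    1.26  0.6 ]
```

View pics/scene2c.png

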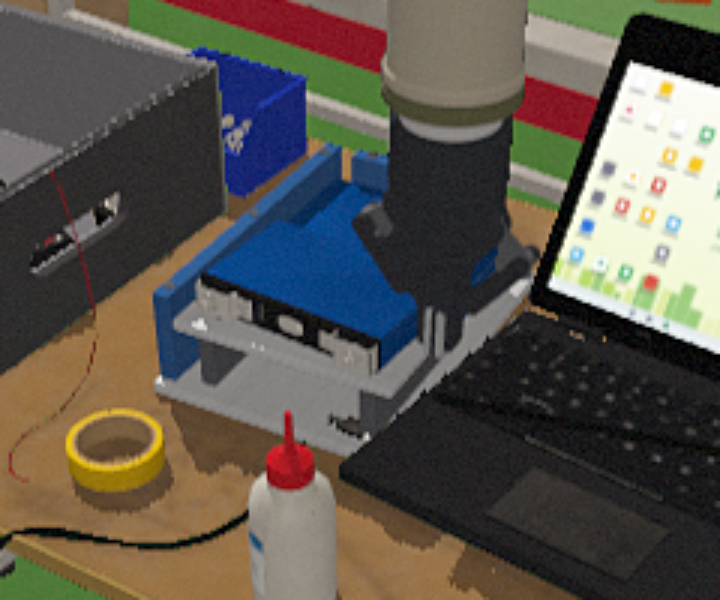

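Fingers shut stand just right of the loose cell (crop px ~(440,330)), clear of the laptop. I'll raise a little, then push left.

```bash
python3 -m creep '{"turn":[[0,0,0],[0,0,0],[0,0,0],[0,0,0],[0,0,0],[0,0,0],[0,0,0],[0,0,0]],"delta_pos":[[0,0,-5],[0,0,0],[0,-4,0],[0,-4,0],[0,-4,0],[0,-4,0],[0,0,0],[0,0,0]],"hand":[1,1,1,1,1,1,1,1]}'; python3 st.py
python3 -m creep '{"turn":[[0,0,0],[0,0,0],[0,0,0],[0,0,0],[0,0,0]],"delta_pos":[[0,-3,0],[0,-3,0],[0,-3,0],[0,0,0],[0,0,0]],"hand":[1,1,1,1,1]}'; python3 st.py
```

```text
time: 4.73
ee_pos: [0.587, -0.1678, 0.0827]
eef_rot: [0.957, 0.289, 0.001, 0.0]
force: [-2.6, 1.1, 6.7]
opening: 0.001
gripper_force: 3.5
t 4.73 fix [-171.7 -169.2   82.7] xyaw-fix deg -0.06 zaxis [ 0.001 -0.001 -1.   ] F(fix) [-1.6  2.3  6.7] open 0.0 j [-0.36  0.27  1.61  0.    1.26  0.62]
time: 5.15
ee_pos: [0.5829, -0.1611, 0.083]
eef_rot: [0.957, 0.289, 0.001, 0.001]
force: [1.7, -2.6, 7.2]
opening: 0.002
gripper_force: 4.9
t 5.15 fix [-171.5 -161.3   83. ] xyaw-fix deg -0.08 zaxis [ 0.003 -0.002 -1.   ] F(fix) [-0.  -3.1  7.2] open 0.0 j [-0.35  0.25  1.63 -0.    1.26  0.63]
```

```bash
python3 -m creep '{"turn":[[0,0,0],[0,0,0],[0,0,0],[0,0,0],[0,0,0],[0,0,0]],"delta_pos":[[0,12,0],[0,0,0],[0,0,5],[0,0,4],[0,0,0],[0,0,0]],"hand":[1,1,1,1,1,1]}'; python3 st.py
python3 -m creep '{"turn":[[0,0,0],[0,0,0],[0,0,0],[0,0,0],[0,0,0],[0,0,0]],"delta_pos":[[0,-4,0],[0,-4,0],[0,-4,0],[0,-3,0],[0,0,0],[0,0,0]],"hand":[1,1,1,1,1,1]}'; python3 st.py
```

```text
time: 5.65
ee_pos: [0.5873, -0.1699, 0.071]
eef_rot: [0.957, 0.289, -0.001, -0.001]
force: [0.1, 0.4, -0.3]
opening: 0.003
gripper_force: 0.0
t 5.65 fix [-172.7 -171.1   71. ] xyaw-fix deg -0.08 zaxis [-0.002  0.001 -1.   ] F(fix) [ 0.3  0.3 -0.3] open 0.0 j [-0.37  0.29  1.61  0.    1.25  0.62]
time: 6.15
ee_pos: [0.5838, -0.1606, 0.0752]
eef_rot: [0.957, 0.289, 0.004, 0.004]
force: [11.4, -11.5, -2.2]
opening: -0.001
gripper_force: 7.7
t 6.15 fix [-170.5 -161.4   75.2] xyaw-fix deg -0.12 zaxis [ 0.009 -0.005 -1.   ] F(fix) [  3.1 -15.9  -2.2] open -0.0 j [-0.35  0.26  1.64 -0.    1.24  0.63]
```

```bash
python3 -c "
from h import *
cap('top','top2.png'); i=cv2.imread('pics/top2.png')[120:300,170:350]; cv2.imwrite('pics/top2c.png',cv2.resize(i,None,fx=3.3333,fy=3.3333,interpolation=2))"; python3 st.py
```

```text
t 6.2 fix [-170.5 -161.5   75.1] xyaw-fix deg -0.12 zaxis [ 0.009 -0.005 -1.   ] F(fix) [  3.5 -15.9  -2.9] open -0.0 j [-0.35  0.26  1.64 -0.    1.24  0.63]
```

View pics/top2c.png

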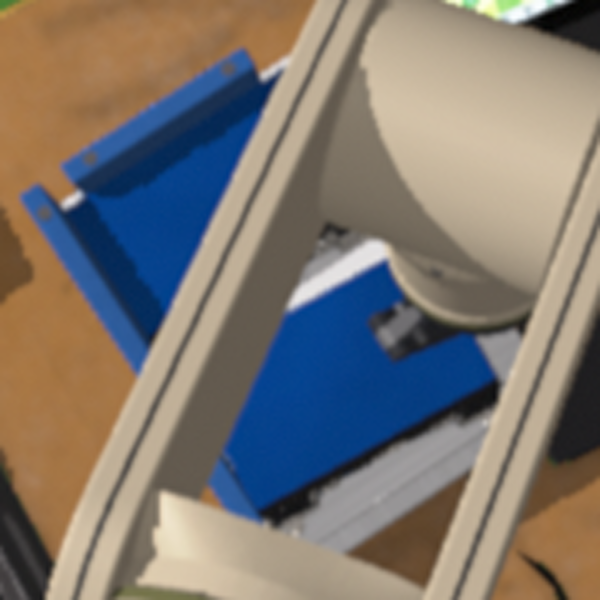

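The near-left corner is now at crop (262,512), touching the side fence, but the cell is still askew. I'll push further forward on the right face to swing it flush.

```bash
python3 -m creep '{"turn":[[0,0,0],[0,0,0],[0,0,0],[0,0,0],[0,0,0],[0,0,0],[0,0,0],[0,0,0],[0,0,0],[0,0,0],[0,0,0]],"delta_pos":[[0,20,0],[0,0,0],[26,0,0],[0,0,0],[0,-4,0],[0,-4,0],[0,-4,0],[0,-4,0],[0,-4,0],[0,0,0],[0,0,0]],"hand":[1,1,1,1,1,1,1,1,1,1,1]}'; python3 st.py
python3 -m creep '{"turn":[[0,0,0],[0,0,0],[0,0,0],[0,0,0]],"delta_pos":[[0,-4,0],[0,-3,0],[0,0,0],[0,0,0]],"hand":[1,1,1,1]}'; python3 st.py
```

```text
time: 7.12
ee_pos: [0.6061, -0.1466, 0.0758]
eef_rot: [0.957, 0.289, 0.005, 0.004]
force: [15.6, -11.1, -1.8]
opening: -0.001
gripper_force: 8.7
t 7.12 fix [-144.2 -162.2   75.8] xyaw-fix deg -0.15 zaxis [ 0.012 -0.006 -1.   ] F(fix) [  6.8 -17.9  -1.8] open -0.0 j [-0.32  0.3   1.58 -0.    1.24  0.67]
time: 7.45
ee_pos: [0.6073, -0.144, 0.0794]
eef_rot: [0.957, 0.288, 0.009, 0.009]
force: [29.1, -20.5, -0.7]
opening: -0.001
gripper_force: 16.7
t 7.45 fix [-141.7 -160.6   79.4] xyaw-fix deg -0.19 zaxis [ 0.023 -0.011 -1.   ] F(fix) [ 12.8 -33.2  -0.7] open -0.0 j [-0.31  0.29  1.59 -0.    1.23  0.67]
```

```bash
python3 -m creep '{"turn":[[0,0,0],[0,0,0],[0,0,0],[0,0,0],[0,0,0],[0,0,0],[0,0,0],[0,0,0],[0,0,0],[0,0,0],[0,0,0]],"delta_pos":[[0,25,0],[0,0,0],[0,0,-40],[0,0,-40],[-40,0,0],[-40,30,0],[-39,-30,0],[0,-40,0],[0,-40,0],[0,-40,0],[0,0,0]],"hand":[1,1,1,1,0,0,0,0,0,0,0]}'; python3 st.py; python3 -c "
from h import *
cap('scene','scene3.png'); i=cv2.imread('pics/scene3.png')[100:300,200:440]; cv2.imwrite('pics/scene3c.png',cv2.resize(i,None,fx=3,fy=3))"
```

```text
time: 8.37
ee_pos: [0.4508, -0.1121, 0.1497]
eef_rot: [0.957, 0.29, -0.002, -0.003]
force: [0.1, 0.7, -1.0]
opening: 0.973
gripper_force: 0.0
t 8.37 fix [-254.2  -47.3  149.7] xyaw-fix deg -0.02 zaxis [-0.006  0.004 -1.   ] F(fix) [ 0.4  0.5 -1. ] open 0.97 j [-0.36 -0.18  1.95  0.    1.38  0.63]
```

View pics/scene3c.png

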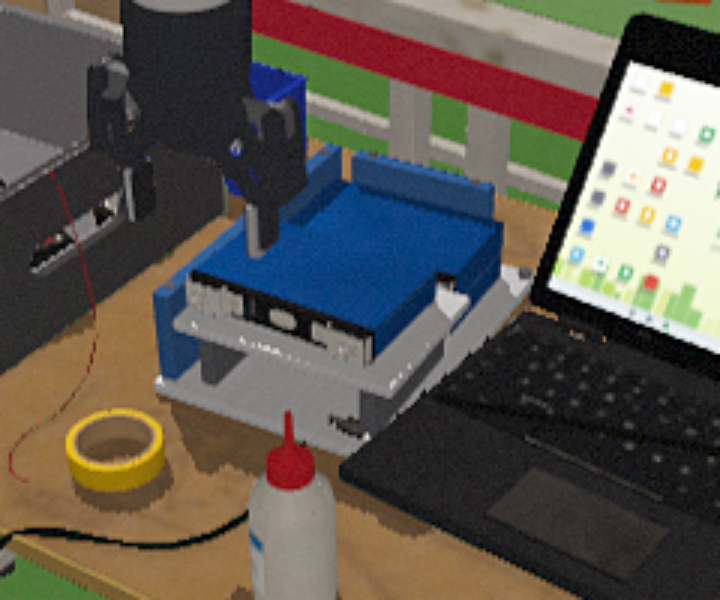

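The cell now lies along the side fence: its near top corners are at crop px (192,272) and (373,333). Terminals show across the whole height at the two ends.

```bash
python3 -c "
from st import *
s=dict(np.load('pics/scene3.png.npz'))
for u,v in((192,272),(373,333),(485,217)): print(T(onz(s,200+u/3-.3,100+v/3-.3,.0895)))
"; python3 st.py
```

```text
[-204.5   -3.8   89.5]
[-210.  -149.5   89.5]
[ -40.4 -151.8   89.5]
t 8.42 fix [-253.4  -50.5  150.9] xyaw-fix deg 0.03 zaxis [-0.003  0.001 -1.   ] F(fix) [-0.2 -0.6  1.2] open 1.0 j [-0.36 -0.18  1.94  0.    1.38  0.62]
```

```bash
python3 -m creep '{"turn":[[0,0,0],[0,0,0],[0,0,0],[0,0,0],[0,0,0],[0,0,0]],"delta_pos":[[-9,24,0],[0,0,0],[0,0,40],[0,0,40],[0,0,4],[0,0,0]],"hand":[0,0,0,0,0,0]}'; python3 st.py
python3 -m creep '{"turn":[[0,0,0],[0,0,0],[0,0,0],[0,0,0],[0,0,0],[0,0,0],[0,0,0]],"delta_pos":[[0,0,0],[8,0,0],[8,0,0],[8,0,0],[8,0,0],[0,0,0],[0,0,0]],"hand":[0,0,0,0,0,0,0]}'; python3 st.py
 python3 -c "
from h import *
cap('scene','scene4.png'); i=cv2.imread('pics/scene4.png')[100:300,200:440]; cv2.imwrite('pics/scene4c.png',cv2.resize(i,None,fx=3,fy=3))"
```

```text
time: 8.92
ee_pos: [0.4596, -0.1414, 0.0656]
eef_rot: [0.957, 0.289, -0.003, -0.002]
force: [-0.1, 0.8, -0.1]
opening: 1.002
gripper_force: 0.0
t 8.92 fix [-263.1  -76.5   65.6] xyaw-fix deg -0.12 zaxis [-0.006  0.003 -1.   ] F(fix) [ 0.3  0.8 -0.1] open 1.0 j [-0.41 -0.04  1.98 -0.    1.21  0.58]
time: 9.5
ee_pos: [0.4896, -0.1241, 0.0686]
eef_rot: [0.957, 0.29, 0.0, 0.0]
force: [-0.6, -0.1, -1.1]
opening: 1.004
gripper_force: 0.0
t 9.5 fix [-228.6  -78.7   68.6] xyaw-fix deg -0.02 zaxis [ 0. -0. -1.] F(fix) [-0.6  0.2 -1.1] open 1.0 j [-0.35  0.02  1.92  0.    1.21  0.63]
```

View pics/scene4c.png

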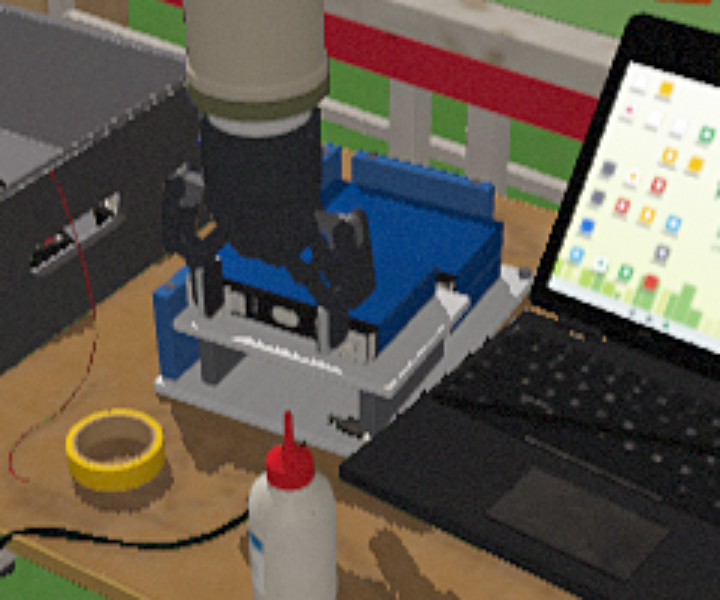

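Both open fingers stand in front of the two terminals (crop px ~(205,300) and (335,330)), low enough and clear of the fence. Push on.

```bash
python3 -m creep '{"turn":[[0,0,0],[0,0,0],[0,0,0],[0,0,0],[0,0,0],[0,0,0],[0,0,0],[0,0,0]],"delta_pos":[[6,0,0],[6,0,0],[6,0,0],[6,0,0],[6,0,0],[6,0,0],[0,0,0],[0,0,0]],"hand":[0,0,0,0,0,0,0,0]}'; python3 st.py
python3 -m creep '{"turn":[[0,0,0],[0,0,0],[0,0,0],[0,0,0],[0,0,0],[0,0,0],[0,0,0],[0,0,0]],"delta_pos":[[6,0,0],[6,0,0],[6,0,0],[6,0,0],[6,0,0],[6,0,0],[0,0,0],[0,0,0]],"hand":[0,0,0,0,0,0,0,0]}'; python3 st.py
```

```text
time: 10.22
ee_pos: [0.5196, -0.1042, 0.0685]
eef_rot: [0.957, 0.29, 0.0, 0.0]
force: [0.1, -0.5, -0.3]
opening: 1.0
gripper_force: 0.0
t 10.22 fix [-192.5  -78.9   68.5] xyaw-fix deg -0.05 zaxis [ 0.001  0.    -1.   ] F(fix) [-0.2 -0.4 -0.3] open 1.0 j [-0.29  0.08  1.85  0.    1.21  0.69]
time: 10.88
ee_pos: [0.5495, -0.0841, 0.0683]
eef_rot: [0.957, 0.29, 0.0, -0.0]
force: [-0.1, 0.3, -0.8]
opening: 1.0
gripper_force: 0.0
t 10.88 fix [-156.5  -78.8   68.3] xyaw-fix deg -0.06 zaxis [ 0.001  0.    -1.   ] F(fix) [ 0.1  0.3 -0.8] open 1.0 j [-0.24  0.15  1.77  0.    1.22  0.74]
```

```bash
cat > smp.py <<'E'
from st import *
import sys
s=cap('scene',sys.argv[1])
for yy,z in((-.151,.076),(-.13,.0895),(-.01,.0895)):
    print(yy,z,[(x,s['pixels'][int(round(v)),int(round(u))].tolist()) for x in range(-230,5,12) for u,v in [proj(s,O+X*x/1000+Y*yy+[0,0,z])]])
E
python3 smp.py scene5.png
```

```text
-0.151 0.076 [(-230, [132, 126, 126]), (-218, [203, 201, 198]), (-206, [208, 205, 204]), (-194, [120, 117, 117]), (-182, [122, 122, 119]), (-170, [132, 133, 129]), (-158, [133, 131, 131]), (-146, [119, 114, 109]), (-134, [0, 25, 79]), (-122, [13, 43, 81]), (-110, [25, 44, 85]), (-98, [11, 37, 79]), (-86, [19, 42, 78]), (-74, [0, 31, 74]), (-62, [0, 34, 72]), (-50, [9, 55, 109]), (-38, [7, 65, 127]), (-26, [0, 40, 78]), (-14, [142, 105, 65]), (-2, [152, 117, 76])]
-0.13 0.0895 [(-230, [211, 209, 209]), (-218, [207, 204, 204]), (-206, [205, 202, 202]), (-194, [207, 204, 205]), (-182, [134, 132, 130]), (-170, [122, 120, 119]), (-158, [32, 34, 34]), (-146, [34, 35, 36]), (-134, [27, 20, 25]), (-122, [0, 67, 131]), (-110, [3, 68, 135]), (-98, [0, 62, 127]), (-86, [18, 65, 131]), (-74, [13, 63, 122]), (-62, [18, 65, 123]), (-50, [12, 66, 127]), (-38, [31, 62, 94]), (-26, [35, 65, 101]), (-14, [34, 61, 100]), (-2, [47, 86, 141])]
-0.01 0.0895 [(-230, [33, 56, 88]), (-218, [14, 46, 81]), (-206, [35, 57, 88]), (-194, [37, 59, 90]), (-182, [33, 58, 87]), (-170, [24, 55, 87]), (-158, [27, 55, 89]), (-146, [137, 133, 123]), (-134, [87, 87, 86]), (-122, [40, 39, 41]), (-110, [34, 33, 31]), (-98, [15, 73, 141]), (-86, [0, 70, 146]), (-74, [44, 38, 44]), (-62, [33, 37, 36]), (-50, [33, 38, 44]), (-38, [31, 30, 36]), (-26, [37, 37, 45]), (-14, [39, 36, 38]), (-2, [37, 28, 32])]
```

```bash
python3 -m creep '{"turn":[[0,0,0],[0,0,0],[0,0,0],[0,0,0],[0,0,0],[0,0,0],[0,0,0],[0,0,0]],"delta_pos":[[6,0,0],[6,0,0],[6,0,0],[6,0,0],[5,0,0],[3,0,0],[0,0,0],[0,0,0]],"hand":[0,0,0,0,0,0,0,0]}'; python3 st.py
python3 -m creep '{"turn":[[0,0,0],[0,0,0],[0,0,0],[0,0,0],[0,0,0]],"delta_pos":[[3,0,0],[3,0,0],[3,0,0],[0,0,0],[0,0,0]],"hand":[0,0,0,0,0]}'; python3 st.py
```

```text
time: 11.6
ee_pos: [0.5761, -0.0667, 0.0686]
eef_rot: [0.957, 0.289, 0.001, 0.0]
force: [-0.0, -0.2, -0.2]
opening: 1.003
gripper_force: 0.0
t 11.6 fix [-124.7  -79.1   68.6] xyaw-fix deg -0.07 zaxis [ 0.001  0.    -1.   ] F(fix) [-0.1 -0.1 -0.2] open 1.0 j [-0.2   0.21  1.7   0.    1.22  0.78]
time: 12.02
ee_pos: [0.5833, -0.0619, 0.0684]
eef_rot: [0.957, 0.289, 0.0, 0.0]
force: [-0.9, -0.1, 0.1]
opening: 1.004
gripper_force: 0.5
t 12.02 fix [-116.   -79.1   68.4] xyaw-fix deg -0.08 zaxis [ 0.001  0.    -1.   ] F(fix) [-0.8  0.4  0.1] open 1.0 j [-0.19  0.23  1.69  0.    1.23  0.79]
```

```bash
python3 -m creep '{"turn":[[0,0,0],[0,0,0],[0,0,0],[0,0,0]],"delta_pos":[[2,0,0],[2,0,0],[0,0,0],[0,0,0]],"hand":[0,0,0,0]}'; python3 st.py
python3 -m creep '{"turn":[[0,0,0],[0,0,0],[0,0,0],[0,0,0]],"delta_pos":[[2,0,0],[2,0,0],[0,0,0],[0,0,0]],"hand":[0,0,0,0]}'; python3 st.py
```

```text
time: 12.35
ee_pos: [0.5865, -0.0597, 0.0683]
eef_rot: [0.957, 0.289, 0.0, 0.0]
force: [-2.5, -0.9, 0.8]
opening: 0.996
gripper_force: 1.2
t 12.35 fix [-112.2  -79.    68.3] xyaw-fix deg -0.09 zaxis [ 0.  0. -1.] F(fix) [-2.6  0.7  0.8] open 1.0 j [-0.19  0.24  1.68  0.    1.23  0.8 ]
time: 12.68
ee_pos: [0.5899, -0.0574, 0.0683]
eef_rot: [0.957, 0.289, 0.0, -0.0]
force: [-2.2, -0.6, 1.2]
opening: 1.002
gripper_force: 1.1
t 12.68 fix [-108.1  -79.    68.3] xyaw-fix deg -0.08 zaxis [ 0.  0. -1.] F(fix) [-2.1  0.8  1.2] open 1.0 j [-0.18  0.24  1.67  0.    1.23  0.8 ]
```

```bash
python3 smp.py scene6.png; python3 -c "
from h import *
i=cv2.imread('pics/scene6.png')[130:250,240:400]; cv2.imwrite('pics/scene6c.png',cv2.resize(i,None,fx=5,fy=5,interpolation=2))"
```

```text
-0.151 0.076 [(-230, [204, 202, 201]), (-218, [132, 129, 127]), (-206, [134, 132, 130]), (-194, [132, 130, 128]), (-182, [131, 130, 128]), (-170, [202, 199, 197]), (-158, [204, 201, 201]), (-146, [126, 124, 121]), (-134, [192, 190, 188]), (-122, [138, 132, 127]), (-110, [124, 120, 116]), (-98, [126, 122, 117]), (-86, [21, 48, 91]), (-74, [6, 42, 83]), (-62, [7, 36, 76]), (-50, [14, 41, 80]), (-38, [8, 39, 80]), (-26, [0, 37, 75]), (-14, [0, 30, 73]), (-2, [136, 106, 76])]
-0.13 0.0895 [(-230, [136, 136, 135]), (-218, [138, 136, 135]), (-206, [127, 126, 124]), (-194, [131, 129, 128]), (-182, [210, 206, 205]), (-170, [203, 200, 198]), (-158, [200, 198, 195]), (-146, [205, 202, 201]), (-134, [108, 102, 95]), (-122, [124, 124, 121]), (-110, [18, 23, 27]), (-98, [32, 29, 34]), (-86, [40, 34, 40]), (-74, [4, 68, 129]), (-62, [0, 66, 130]), (-50, [13, 62, 127]), (-38, [8, 64, 127]), (-26, [7, 63, 124]), (-14, [10, 64, 124]), (-2, [12, 62, 130])]
-0.01 0.0895 [(-230, [30, 53, 84]), (-218, [29, 55, 85]), (-206, [28, 51, 83]), (-194, [40, 59, 90]), (-182, [28, 55, 85]), (-170, [26, 52, 88]), (-158, [26, 55, 86]), (-146, [29, 51, 86]), (-134, [29, 57, 90]), (-122, [18, 54, 84]), (-110, [29, 53, 85]), (-98, [17, 6, 10]), (-86, [33, 34, 35]), (-74, [69, 67, 69]), (-62, [28, 25, 25]), (-50, [10, 76, 146]), (-38, [18, 79, 143]), (-26, [39, 36, 32]), (-14, [32, 36, 35]), (-2, [36, 40, 46])]
```

View pics/scene6c.png

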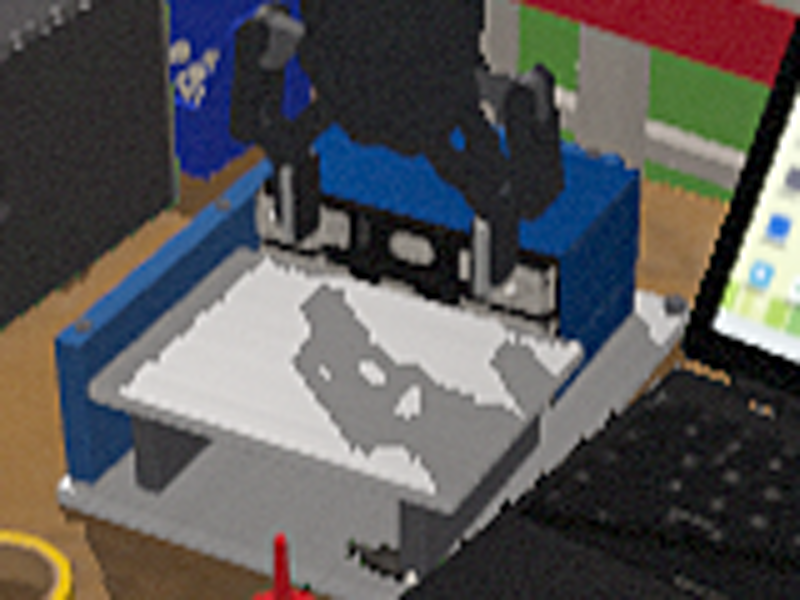

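The loose cell is on the pile, its right face lined up with the lower cells (crop px ~(600,230)), nearly home. Now press until firm.

```bash
python3 -m creep '{"turn":[[0,0,0],[0,0,0],[0,0,0],[0,0,0]],"delta_pos":[[2,0,0],[2,0,0],[0,0,0],[0,0,0]],"hand":[0,0,0,0]}'; python3 st.py
python3 -m creep '{"turn":[[0,0,0],[0,0,0],[0,0,0],[0,0,0]],"delta_pos":[[2,0,0],[2,0,0],[0,0,0],[0,0,0]],"hand":[0,0,0,0]}'; python3 st.py
```

```text
time: 13.07
ee_pos: [0.5917, -0.0567, 0.0681]
eef_rot: [0.957, 0.289, -0.002, 0.001]
force: [-10.3, -8.1, 7.0]
opening: 0.999
gripper_force: 6.4
t 13.07 fix [-106.2  -79.4   68.1] xyaw-fix deg -0.1 zaxis [-0.003 -0.002 -1.   ] F(fix) [-13.   -1.1   7. ] open 1.0 j [-0.18  0.25  1.66 -0.    1.23  0.8 ]
time: 13.4
ee_pos: [0.5921, -0.0566, 0.0679]
eef_rot: [0.957, 0.289, -0.005, 0.001]
force: [-25.5, -15.8, 16.0]
opening: 1.001
gripper_force: 15.5
t 13.4 fix [-105.8  -79.5   67.9] xyaw-fix deg -0.14 zaxis [-0.009 -0.005 -1.   ] F(fix) [-29.9   1.   16. ] open 1.0 j [-0.18  0.26  1.65 -0.01  1.24  0.81]
```

```bash
python3 -m creep '{"turn":[[0,0,0],[0,0,0],[0,0,0],[0,0,0],[0,0,0],[0,0,0],[0,0,0],[0,0,0],[0,0,0],[0,0,0],[0,0,0]],"delta_pos":[[-15,0,0],[-15,0,0],[0,0,0],[0,0,-40],[0,0,-40],[0,37,0],[0,37,0],[0,37,0],[30,0,0],[30,0,0],[0,0,0]],"hand":[0,0,0,0,0,1,1,1,1,1,1]}'; python3 smp.py scene7.png; python3 st.py
```

```text
time: 14.32
ee_pos: [0.6865, -0.1259, 0.1474]
eef_rot: [0.957, 0.29, 0.001, -0.001]
force: [0.1, 0.9, -0.3]
opening: 0.143
gripper_force: 0.0
-0.151 0.076 [(-230, [201, 197, 196]), (-218, [202, 200, 197]), (-206, [204, 201, 200]), (-194, [199, 198, 196]), (-182, [201, 199, 196]), (-170, [202, 201, 197]), (-158, [203, 200, 199]), (-146, [202, 201, 198]), (-134, [201, 198, 196]), (-122, [138, 134, 129]), (-110, [91, 85, 81]), (-98, [119, 116, 109]), (-86, [0, 14, 51]), (-74, [4, 42, 85]), (-62, [0, 41, 78]), (-50, [0, 32, 73]), (-38, [4, 38, 78]), (-26, [0, 36, 74]), (-14, [0, 29, 73]), (-2, [96, 81, 76])]
-0.13 0.0895 [(-230, [207, 205, 204]), (-218, [207, 206, 204]), (-206, [204, 201, 201]), (-194, [205, 203, 203]), (-182, [205, 202, 200]), (-170, [203, 202, 200]), (-158, [200, 197, 196]), (-146, [205, 203, 201]), (-134, [112, 107, 100]), (-122, [10, 8, 15]), (-110, [140, 136, 130]), (-98, [107, 100, 98]), (-86, [27, 25, 18]), (-74, [14, 67, 132]), (-62, [13, 64, 125]), (-50, [3, 58, 123]), (-38, [22, 65, 128]), (-26, [25, 65, 124]), (-14, [10, 66, 123]), (-2, [0, 58, 122])]
-0.01 0.0895 [(-230, [22, 53, 84]), (-218, [34, 55, 86]), (-206, [31, 52, 86]), (-194, [37, 57, 91]), (-182, [24, 52, 82]), (-170, [34, 57, 89]), (-158, [34, 54, 88]), (-146, [22, 48, 84]), (-134, [28, 57, 88]), (-122, [37, 60, 89]), (-110, [31, 54, 89]), (-98, [101, 94, 87]), (-86, [27, 19, 13]), (-74, [21, 75, 143]), (-62, [1, 71, 138]), (-50, [3, 71, 138]), (-38, [18, 67, 135]), (-26, [0, 60, 128]), (-14, [13, 71, 133]), (-2, [50, 74, 128])]
t 14.37 fix [ -67.6 -189.5  147.3] xyaw-fix deg 0.01 zaxis [ 0.001  0.001 -1.   ] F(fix) [-0.7  0.  -0.3] open 0.05 j [-0.26  0.44  1.28  0.    1.43  0.72]
```

```bash
python3 -m creep '{"turn":[[0,0,0],[0,0,0],[0,0,0],[0,0,0],[0,0,0],[0,0,0],[0,0,0],[0,0,0],[0,0,0],[0,0,0]],"delta_pos":[[0,0,0],[0,0,35],[0,0,35],[0,0,30],[0,0,0],[0,-7,0],[0,-7,0],[0,-7,0],[0,-6,0],[0,0,0]],"hand":[1,1,1,1,1,1,1,1,1,1]}'; python3 st.py
python3 -m creep '{"turn":[[0,0,0],[0,0,0],[0,0,0],[0,0,0]],"delta_pos":[[0,-2,0],[0,-2,0],[0,0,0],[0,0,0]],"hand":[1,1,1,1]}'; python3 st.py
```

```text
time: 15.2
ee_pos: [0.6685, -0.1052, 0.0507]
eef_rot: [0.957, 0.29, 0.001, 0.001]
force: [-0.5, -0.4, -0.1]
opening: 0.002
gripper_force: 0.0
t 15.2 fix [ -69.2 -162.4   50.7] xyaw-fix deg -0.03 zaxis [ 0.003 -0.    -1.   ] F(fix) [-0.6 -0.1 -0.1] open 0.0 j [-0.23  0.47  1.42  0.    1.25  0.75]
time: 15.53
ee_pos: [0.6666, -0.1038, 0.0496]
eef_rot: [0.957, 0.289, 0.001, 0.001]
force: [0.2, -2.1, 6.2]
opening: -0.0
gripper_force: 3.4
t 15.53 fix [ -70.1 -160.1   49.6] xyaw-fix deg -0.11 zaxis [ 0.002 -0.001 -1.   ] F(fix) [-1.  -1.8  6.2] open -0.0 j [-0.23  0.47  1.43 -0.    1.25  0.75]
```

```bash
python3 -m creep '{"turn":[[0,0,0],[0,0,0],[0,0,0],[0,0,0],[0,0,0]],"delta_pos":[[0,-2,0],[0,-2,0],[0,-1,0],[0,0,0],[0,0,0]],"hand":[1,1,1,1,1]}'; python3 st.py
```

```text
time: 15.95
ee_pos: [0.6658, -0.103, 0.0502]
eef_rot: [0.957, 0.288, 0.003, 0.004]
force: [10.1, -15.1, -0.3]
opening: 0.001
gripper_force: 11.4
t 15.95 fix [ -70.2 -159.    50.2] xyaw-fix deg -0.19 zaxis [ 0.007 -0.005 -1.   ] F(fix) [ -0.  -18.1  -0.3] open 0.0 j [-0.23  0.46  1.43 -0.    1.24  0.76]
```

```bash
python3 -m creep '{"turn":[[0,0,0],[0,0,0],[0,0,0],[0,0,0],[0,0,0],[0,0,0],[0,0,0],[0,0,0]],"delta_pos":[[0,10,0],[0,20,0],[0,0,0],[0,0,-40],[0,0,-40],[0,0,-40],[0,0,-40],[0,0,0]],"hand":[1,1,1,1,1,1,1,1]}'
python3 -m creep '{"turn":[[0,0,0],[0,0,0],[0,0,0],[0,0,0],[0,0,0],[0,0,0],[0,0,0],[0,0,0],[0,0,0],[0,0,0],[0,0,0],[0,0,0],[0,0,0],[0,0,0],[0,0,0],[0,0,0],[0,0,0],[0,0,0]],"delta_pos":[[-5,-40,0],[-5,-40,0],[-5,-40,0],[-5,-40,0],[-5,-40,0],[-5,-40,0],[-5,-40,0],[-5,-40,0],[-5,-40,0],[-5,-40,0],[-5,-40,0],[-5,-40,0],[-5,-40,0],[-5,-40,0],[-5,-40,0],[-5,-40,0],[-5,-40,0],[0,0,0]],"hand":[1,1,1,1,1,1,1,1,1,1,1,1,1,1,1,1,1,1]}'; python3 st.py
python3 -c "
from h import *
cap('top','top8.png');cap('scene','scene8.png')
a=cv2.resize(cv2.imread('pics/top8.png')[130:250,170:300],None,fx=3,fy=3,interpolation=2); b=cv2.resize(cv2.imread('pics/scene8.png')[140:260,240:380],None,fx=3,fy=3,interpolation=2); cv2.imwrite('pics/both8.png',np.hstack([a,b]))"
```

```text
time: 16.62
ee_pos: [0.6834, -0.1245, 0.2196]
eef_rot: [0.957, 0.289, 0.006, 0.003]
force: [1.6, -0.4, 2.7]
opening: -0.0
gripper_force: 0.0
time: 18.12
ee_pos: [0.2266, 0.3993, 0.2078]
eef_rot: [0.956, 0.292, -0.001, -0.001]
force: [0.5, 0.4, 1.1]
opening: -0.0
gripper_force: 0.0
t 18.12 fix [-156.8  502.5  207.8] xyaw-fix deg 0.26 zaxis [-0.003  0.002 -1.   ] F(fix) [0.6 0.  1.1] open -0.0 j [ 0.94 -0.25  1.9   0.    1.5   1.92]
```

View pics/both8.png

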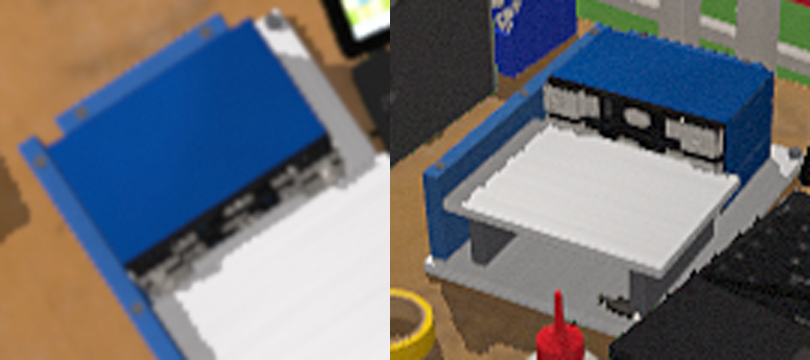

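Both views show the cell lying on the pile, flush with both fences, with its right face in line with the lower cells. A quick numeric check follows.

```bash
python3 -c "
from st import *
c=dict(np.load('pics/top8.png.npz'))
for u,v in((50,150),(253,22),(328,135),(128,262)): print(T(onz(c,170+u/3-.33,130+v/3-.33,.088)))
print(T(onz(c,170+62/3-.33,130+140/3-.33,.083)),T(onz(c,170+228/3-.33,130+32/3-.33,.083)))
m=cv2.inRange(cv2.cvtColor(c['pixels'],cv2.COLOR_RGB2HSV),(100,215,80),(125,255,255))[130:230,170:290]
k=max(cv2.findContours(cv2.morphologyEx(m,cv2.MORPH_OPEN,np.ones((5,5))),0,2)[0],key=cv2.contourArea)
for u,v in cv2.boxPoints(cv2.minAreaRect(k)): print('box',T(onz(c,170+u,130+v,.088)))
"
```

```text
[ 2.2 -0.  88. ]
[   1.1 -145.    88. ]
[ -82.9 -144.4   88. ]
[-81.4  -2.3  88. ]
[ 5.  -9.1 83. ] [   5.8 -129.3   83. ]
box [ 4.4  1.2 88. ]
box [   5.4 -143.8   88. ]
box [ -80.2 -142.4   88. ]
box [-80.4   1.5  88. ]
```

```bash
python3 -c "
from workcell import env; print(env.job_done())"
```

```text
the job is handed in; nothing more can be done
None
```

The loose cell was slid off the ledge onto the two-cell pile and pushed against both the end stop and the side fence. The last pictures show it flat and square on the pile, and I handed the job in at about 18 s; the reply gave no verdict.

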